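# Roll the rolling pin along the pastry board to its parking line

## Task

The rolling pin lies across the pastry board, on the part where the dough will go. Clear that space: with the fingertips on top of the pin, roll it gently along the board to the dark line inlaid across the other end and let it come to rest lying right along that line, then take your hand away. Let it turn over as it goes; do not pinch it, pick it up or shove it from the side, and leave the honey jar, the ring cutter and the salt shaker where they stand.

Things in the scene. Friction and masses are not known exactly. Their poses are not given: they have to be found in the camera images.
- rolling_pin: Straight wooden rolling pin, no handles: cylinder 56 mm across, 170 mm long, 0.2 to 0.4 kg. Origin at its middle; x runs along it, y and z turn as it rolls (z up at first). Starts 115 to 165 mm from the line, within 0.06 rad of parallel. Under a fingertip pressing its top it rolls half as far as the tip moves, so it takes several short strokes. Left at rest it stays (some rolling friction).
- pastry_board: Flat wooden pastry board, fixed to the worktop, 200 mm (its x) by 300 mm (its y), 16 mm thick; origin at the centre of its underside, on the worktop; x points roughly away from the robot, y roughly to the robot's left, z up. The pin starts near its -y (right) end and rolls along +y.
- park_line (a point): Middle of the dark inlaid line, flush in the board's top face (16 mm above the worktop), 75 mm from the board's centre towards its left end (+y). The line is 5 mm wide and crosses the board along the board's x, 198 mm long, so its ends show beyond the pin. Axes as the board's. Nothing stops the pin there.
- honey_jar: Round glass jar with a dark lid, 65 mm diameter, 86 mm tall, loose, standing on the worktop past the left end of the board, on the robot's side. Origin at the centre of its underside. To be left alone.
- cutter_ring: Plain round metal ring cutter, 71 mm diameter, 47 mm tall, loose and light, standing on the worktop past the left end of the board. Origin at the centre of its underside. To be left alone.
- salt_shaker: Salt shaker, 44 mm diameter, 90 mm tall, loose, standing on the worktop just beyond the board's far long edge, near its left end. Origin at the centre of its underside. To be left alone.
Mind the look-alikes: they are no part of the job. Of the things that look like the rolling_pin, the larger one is meant.

How it is judged (in metres and radians):
On the way, in this order (a step that is already met when the one before it is completed fails the run):
1. the fingers press on the pin from above (contact force between the fingers and rolling_pin above 0.3 N and height (world z) of the grasp point above 0.07 m), for 0.05 s.
2. the pin has turned about half over as it rolls on the board (angle between rolling_pin's own z axis and vertical above 2.3 rad and z of rolling_pin in the frame of pastry_board below 0.05 m), for 0.05 s.
At the end, for the whole second after the job is handed in: The pin lies still on the board, its middle within 12 mm of the line (across it) and 45 mm of the line's middle (along it), within 0.17 rad of parallel to it; the jar, ring cutter and shaker stand within 15 mm of where they were (y of rolling_pin in the frame of park_line between -0.012 and 0.012 m and x of rolling_pin in the frame of park_line between -0.045 and 0.045 m and angle between the x axis of rolling_pin and the x axis of pastry_board, either way round below 0.17 rad and z of rolling_pin in the frame of pastry_board between 0.04 and 0.048 m and linear speed of rolling_pin below 0.01 m/s and distance of each of honey_jar, cutter_ring, salt_shaker from where it was at the start of the episode below 0.015 m); the robot touches nothing.
It fails at once if the pin is lifted off the board (more than 8 mm) (z of rolling_pin in the frame of pastry_board above 0.052 m).
It fails at once if the pin falls off the board (z of rolling_pin in the frame of pastry_board below 0.034 m).
It fails at once if the pin is pinched or pushed from the side: the fingers press it while the grasp point is lower than the pin's top (contact force between the fingers and rolling_pin above 0.5 N and height (world z) of the grasp point below 0.07 m).
It fails at once if the pin is flung, faster than 0.4 m/s (linear speed of rolling_pin above 0.4 m/s).
It fails at once if the jar, the ring cutter or the shaker is moved by more than 15 mm or tipped (distance of any of honey_jar, cutter_ring, salt_shaker from where it was at the start of the episode above 0.015 m or angle between any of honey_jar, cutter_ring, salt_shaker's own z axis and vertical above 0.3 rad).
It also fails if it takes over 54 s, if anything falls off the work surface, if the arm or the gripper's body presses on something with over 40 N, if the wrist force passes 120 N, or if a joint passes its speed limit or range.

## Robot

A 6-joint arm with a two-finger parallel gripper is mounted at the origin on a cart in front of the work surface, level with it; the furniture and walls round the work are solid. World frame = base frame: x ahead of the robot, y to its left, z up, the work surface at z = 0. Lengths are in mm, angles in rad, forces in N, time in s.
With the tool pointing down it reaches from about 350 to 875 mm from the base axis. Payload 4.2 kg.
Tool frame: the origin (TCP) lies on the mounting face of the last link; the fingertips stand 173 mm ahead of it and the grasp point (between the pads) lies 155 mm ahead of it; z points along the fingers, y is the direction in which the jaws open and shut (so a half turn about z gives the same grasp; the last joint's range is limited). The gripper opens to 85 mm and grips with 20 to 120 N. Pads are 22 mm wide; open, the fingers measure 114 mm over their backs; the gripper's body (76 mm by 85 mm) begins 54 mm behind the grasp point. The pads swing forward as they close: fully open they stand 13 mm farther back than shut.
Start: joints at [-1.069, 0.385, 0.008, 0, -1.194, -0.259], TCP at [150.281, -606.643, 404.712] pointing down, gripper open.
Joint ranges: [-3.14, 3.14], [-1.21, 2.06], [-1.07, 1.41], [-3.16, 2.05], [-2.99, -0.16], [-3.1, 3.1]. Speed limits (rad/s): [2.79, 2.79, 3.14, 3.14, 3.14, 3.14].

## Interface

Orientations are given as a unit quaternion [x, y, z, w].
In Python, from bench import arm gives the robot as it stands.
- The arm moves only by the shell command python3 -m jog 'ROWS' [OPENING]. ROWS is JSON, a list that holds one entry, the list of rows, each a list of 4 numbers: the shift along the tool's x, y, z in mm, then the turn about the tool's z in degrees. In form: [[[x, y, z, spin], ...]]. A call has exactly 5 rows; each row is the pose to reach, as a shift and turn from the pose measured when the call began, along the tool's axes at that moment; what a row does not reach only later rows make up. A row lasts 1/8 s, in which the tool goes at most 62.5 mm and 10.7 degrees, less where a joint would pass 70% of its speed; a pose out of reach is approached as far as the arm can. A call with a gripper value outside its range is refused whole. OPENING is the finger opening in mm, from 0 to 85.4, set as the call begins (- or left out, the last holds). The fingers move at their own pace and stop on an object; the grip force is fixed at half the most. Time passes only in rows, so rows that repeat a pose let the fingers close, or fill a call up. It gives the time, the measured TCP pose, the force and the opening at its end, in the units of the state.
- arm.read_state(): the state, without advancing time (a new reading comes with each control period).
- arm.get_image(name): name is "side" or "top"; returns (picture, depth): 480x640x3 uint8, blue, green, red; 480x640 float32, mm along the optical axis (not along the pixel's ray), 0 where there is no reading.
- arm.camera_params(name): a dict with "mtx" (3x3 intrinsics, pixels), "R" (3x3) and "t" (3): a world point X has camera coordinates R X + t. Camera axes: x right, y down, z forward; pixel columns grow to the right and rows downward; lengths in mm; the calibration is good to about 2 mm. A picture is of the moment at which its call begins. camera_params takes no time and is no camera call.
- arm.job_done(): hands the job in, once; it reports no verdict.
The state is a dict: "clock": time; "joints": joint angles; "joint_vel": joint speeds; "joint_efforts": joint torques, N m; "position": TCP position; "ee_rot": TCP orientation; "contact_force": force on the tool from outside, world axes, zero at the start; "wrist_torque": the same for the moment, N m; "gripper_width": finger opening in mm.
Only numpy, scipy, OpenCV 4.12 (cv2) and the standard library are available. Lean on these libraries where they do the work, as an engineer would, in place of code of your own. Each camera call takes 0.05 s, during which the arm holds its last target.

## Working session

There is one attempt and no reset: what is moved stays moved. The work goes in short steps, Python scripts to look and compute and a shell command to move; the robot and the scene stay as the last step left them, time stands still between calls to the robot, and variables do not carry over. Pictures are saved under pics/ and viewed, and the job is handed in when it is done.

```bash
mkdir -p pics; ls; python3 - <<'E'
from bench import arm
import cv2,json
s=arm.read_state(); print(s)
for n in("top","side"):
    im,d=arm.get_image(n); cv2.imwrite(f"pics/{n}0.png",im)
    import numpy as np; np.save(f"pics/{n}0d.npy",d)
    p=arm.camera_params(n); print(n,p)
E
```

```text
pics
{'clock': 0.0, 'joints': array([-1.06939705e+00,  3.85563078e-01,  6.62881133e-03, -4.85745366e-04,
       -1.19400542e+00, -2.58602908e-01]), 'joint_vel': array([-2.56603415e-06,  1.54038219e-03, -1.56006210e-03, -1.02141290e-03,
        1.45681755e-03,  2.14906342e-04]), 'joint_efforts': array([-1.99301925e-03, -3.92291522e+01,  1.88397181e+01,  4.18608516e+00,
       -4.62908152e-03, -1.01525913e-05]), 'position': array([ 150.24787685, -606.46204713,  403.62036923]), 'ee_rot': array([-1.21011201e-01,  9.92650538e-01,  1.07896088e-03, -1.87872494e-04]), 'contact_force': array([-0.83472161,  0.49141306, -0.73326322]), 'wrist_torque': array([ 0.00116787, -0.02059958, -0.01131357]), 'gripper_width': 85.12758274052052}
top {'mtx': array([[443.61204542,   0.        , 311.04031282],
       [  0.        , 443.61204542, 237.06408526],
       [  0.        ,   0.        ,   1.        ]]), 'R': array([[-0.01006564, -0.99934217, -0.0348411 ],
       [-0.98272093,  0.01632618, -0.18437196],
       [ 0.1848195 ,  0.03238325, -0.98223881]]), 't': array([-218.97292501,  501.28291267,  821.32842114])}
side {'mtx': array([[438.4638867 ,   0.        , 324.04424207],
       [  0.        , 438.4638867 , 237.24687341],
       [  0.        ,   0.        ,   1.        ]]), 'R': array([[ 0.99979863, -0.01987077,  0.00280038],
       [-0.01143167, -0.67867634, -0.73434851],
       [ 0.01649262,  0.73416863, -0.67876684]]), 't': array([-503.05032386, -122.32211269, 1081.09008624])}
```

View pics/top0.png

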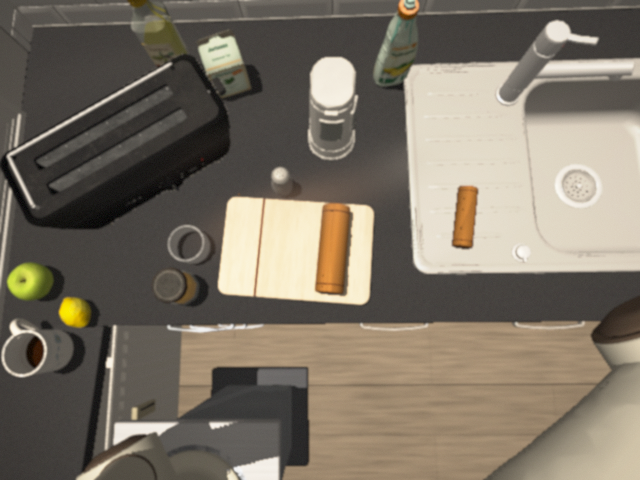

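View pics/side0.png

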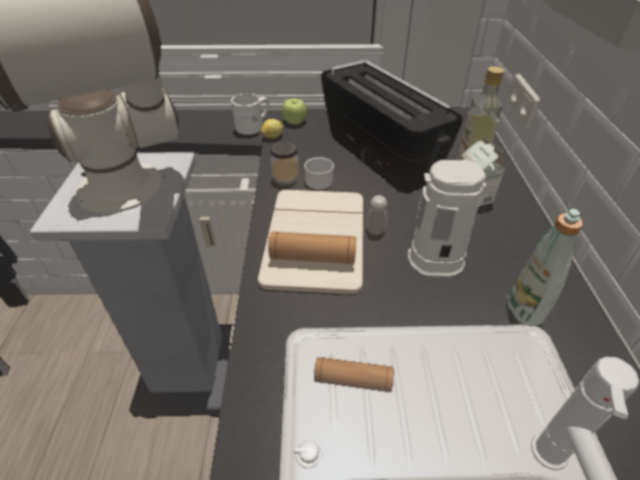

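The top view has two pin-like things: the large orange cylinder on the board at about (333,249), and a smaller one on the sink drainer at (465,217). The larger one lies across the pastry board, so it is the one meant. In the side view they are at (313,247) and (354,374). Next I'll confirm this in a crop and measure.

```bash
cat > h.py <<'E'
import numpy as np, cv2
from bench import arm
def world(n,u,v,z=None,depth=None):
    p=arm.camera_params(n);K,R,t=p["mtx"],p["R"],p["t"]
    r=np.linalg.inv(K)@np.stack([np.ravel(u),np.ravel(v),np.ones(np.size(u))]).astype(float)
    if depth is not None: return (R.T@(r*np.ravel(depth)-t[:,None])).T
    d=R.T@r; c=-R.T@t; s=(z-c[2])/d[2]
    return (c[:,None]+d*s).T
def pix(n,X):
    p=arm.camera_params(n); q=p["mtx"]@(p["R"]@np.asarray(X,float)+p["t"]); return q[:2]/q[2]
def orange(im):
    h=cv2.cvtColor(im,cv2.COLOR_BGR2HSV)
    return cv2.inRange(h,(5,130,50),(16,255,255))
def biggest(m):
    m=cv2.morphologyEx(m,cv2.MORPH_OPEN,np.ones((3,3)))
    c,_=cv2.findContours(m,0,2); return sorted(c,key=cv2.contourArea)[::-1]
E
python3 - <<'E'
from h import *
im=cv2.imread("pics/top0.png"); d=np.load("pics/top0d.npy")
cv2.imwrite("pics/crop_top.png",cv2.resize(im[170:320,140:390],None,fx=3.2,fy=3.2,interpolation=cv2.INTER_CUBIC)[:600])
h=cv2.cvtColor(im,cv2.COLOR_BGR2HSV)
for c in biggest(orange(im))[:4]: print("orange",cv2.contourArea(c),cv2.minAreaRect(c))
bm=cv2.inRange(h,(10,20,150),(30,130,255)); 
for c in biggest(bm)[:3]: print("board",cv2.contourArea(c),cv2.minAreaRect(c),cv2.boundingRect(c))
for n in("top","side"):
    im=cv2.imread(f"pics/{n}0.png"); d=np.load(f"pics/{n}0d.npy")
    m=np.zeros(d.shape,np.uint8); cs=[c for c in biggest(orange(im)) if (lambda x:(n=="top" and 300<x[0]<370) or (n=="side" and x[1]<300 and 250<x[0]<370))(cv2.minAreaRect(c)[0])]
    cv2.drawContours(m,cs[:1],-1,255,-1); m[d==0]=0
    v,u=np.nonzero(m); W=world(n,u,v,depth=d[v,u])
    print(n,"pin pts",len(W),W.min(0),W.max(0))
    T=W[W[:,2]>np.percentile(W[:,2],98)-10]; 
    (x,y),s,a=cv2.minAreaRect(T[:,:2].astype(np.float32)); print("top strip",x,y,s,a,np.percentile(W[:,2],[50,90,98]))
E
```

```text
orange 2287.5 ((332.7379455566406, 247.6448516845703), (27.32196617126465, 90.02130889892578), 4.763641834259033)
orange 1020.5 ((464.6039733886719, 216.4604034423828), (18.408187866210938, 60.299259185791016), 5.710593223571777)
orange 122.5 ((407.5, 11.0), (12.0, 19.0), 90.0)
orange 115.5 ((37.5, 352.0), (20.0, 7.0), 90.0)
board 40952.5 ((522.3853759765625, 166.9015350341797), (210.59461975097656, 234.56581115722656), 89.23609924316406) (404, 62, 236, 212)
board 22199.5 ((393.8671569824219, 353.4254150390625), (60.53424072265625, 428.09039306640625), 89.64741516113281) (180, 322, 429, 63)
board 20158.5 ((427.0, 432.5), (93.0, 286.0), 90.0) (284, 386, 287, 94)
top pin pts 2380 [ 388.02367053 -297.88356091   -3.40955635] [ 578.26786771 -234.38680144   75.6980649 ]
top strip 474.0515441894531 -267.1439514160156 (43.375125885009766, 170.0089874267578) 83.95279693603516 [68.55291652 72.27580745 73.67890899]Traceback (most recent call last):
  File "<stdin>", line 13, in <module>
    return umr_minimum(a, axis, None, out, keepdims, initial, where)
ValueError: zero-size array to reduction operation minimum which has no identity
```

View pics/crop_top.png

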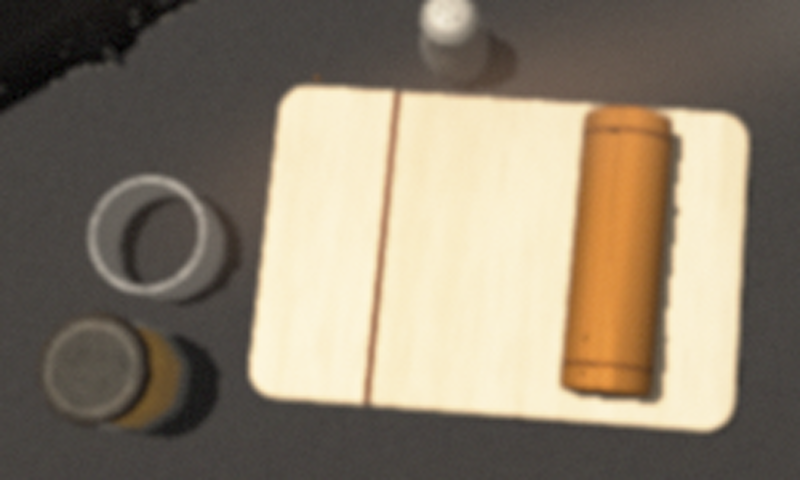

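The crop confirms it: the large orange cylinder lies on the board, and the inlaid line runs from about (264,199) to (255,297) in the top image. Next I'll measure the line, pin and bystanders.

```bash
cat >> h.py <<'E'
def line_fit(im,n="top"):
    # dark inlaid line: per row minimum of grey in a band, fitted
    g=cv2.cvtColor(im,cv2.COLOR_BGR2GRAY).astype(float)
    P=[]
    for v in range(206,290):
        u0=264-(v-199)*9/98; a=int(u0-6); seg=g[v,a:a+13]; w=np.clip(np.median(seg)-12-seg,0,None)
        if w.sum()>20: P.append(((w*np.arange(a,a+13)).sum()/w.sum(),v))
    P=np.array(P); k=np.polyfit(P[:,1],P[:,0],1); return k,len(P)
def pin_mask(im,d,n="top"):
    # orange blob on the board, by world location of depth points
    m=orange(im); 
    best=None
    for c in biggest(m):
        k=np.zeros(m.shape,np.uint8); cv2.drawContours(k,[c],-1,255,-1)
        v,u=np.nonzero((k>0)&(d>0))
        if len(v)<300: continue
        W=world(n,u,v,depth=d[v,u]); md=np.median(W,0)
        if 380<md[0]<570 and -330<md[1]<0: best=(c,k); break
    return best
def pin_axis(n,c,z=44):
    # centreline of silhouette -> plane at axis height
    (x,y),s,a=cv2.minAreaRect(c); vx,vy,x0,y0=cv2.fitLine(c,cv2.DIST_L2,0,.01,.01).ravel()
    b=cv2.boxPoints(((x,y),s,a)); 
    W=world(n,b[:,0],b[:,1],z)
    e=sorted([(np.linalg.norm(W[i]-W[(i+1)%4]),i) for i in range(4)])
    m1=(W[e[0][1]]+W[(e[0][1]+1)%4])/2; m2=(W[e[1][1]]+W[(e[1][1]+1)%4])/2
    if m1[0]>m2[0]: m1,m2=m2,m1
    return m1,m2,(m1+m2)/2
E
python3 - <<'E'
from h import *
im=cv2.imread("pics/top0.png"); d=np.load("pics/top0d.npy")
k,nn=line_fit(im); v=np.array([202,294]); L=world("top",np.polyval(k,v),v,16); print("line",nn,k,L)
h=L[0]-L[1]; print("line dir",np.degrees(np.arctan2(h[1],h[0])))
# line ends by board mask
g=cv2.cvtColor(im,cv2.COLOR_BGR2HSV); bm=cv2.inRange(g,(10,20,150),(30,130,255)); bm[:,:210]=0; bm[:,385:]=0; bm[315:]=0
cs=biggest(bm|orange(im)*(np.arange(640)<385).astype(np.uint8)[None])
for c in cs[:3]:
    b=cv2.boxPoints(cv2.minAreaRect(c)); print("board",cv2.contourArea(c),b.round(1).tolist(),world("top",b[:,0],b[:,1],16).round(1).tolist())
ims=cv2.imread("pics/side0.png")
print(cv2.cvtColor(ims,cv2.COLOR_BGR2HSV)[235:262:5,313])
for n in("top",):
    c,m=pin_mask(im,d); m1,m2,cc=pin_axis(n,c); print("pin",m1,m2,cc,np.degrees(np.arctan2((m2-m1)[1],(m2-m1)[0])))
# side depth of things
for nm,(x0,x1,y0,y1) in dict(jar=(150,205,262,312),ring=(162,215,220,270),salt=(266,297,160,200)).items():
    dd=d[y0:y1,x0:x1]; vv,uu=np.nonzero(dd>0); W=world("top",uu+x0,vv+y0,depth=dd[vv,uu]); T=W[(W[:,2]>30)]
    print(nm,T.min(0).round(),T.max(0).round())
E
```

```text
line 84 [-1.00266246e-01  2.83704715e+02] [[ 578.02495442 -127.9932618    16.        ]
 [ 391.05872282 -111.57070789   16.        ]]
line dir -5.0198063157881565
board 14620.5 [[216.8000030517578, 294.20001220703125], [223.89999389648438, 194.39999389648438], [375.5, 205.1999969482422], [368.3999938964844, 305.0]] [[391.6, -37.2, 16.0], [595.9, -46.0, 16.0], [566.9, -356.1, 16.0], [367.1, -334.9, 16.0]]
board 1932.5 [[310.0, 57.0], [355.0, 57.0], [355.0, 108.0], [310.0, 108.0]] [[901.9, -226.5, 16.0], [898.7, -324.0, 16.0], [779.9, -320.7, 16.0], [782.5, -225.3, 16.0]]
board 156.5 [[272.0, 168.0], [286.0, 168.0], [286.0, 181.0], [272.0, 181.0]] [[650.6, -145.1, 16.0], [650.0, -174.3, 16.0], [621.9, -174.3, 16.0], [622.5, -145.3, 16.0]]
[[ 14 112 185]
 [ 15 116 187]
 [ 14 117 163]
 [ 13 118 132]
 [ 13 105 104]
 [ 12  93  96]]
pin [ 390.48987052 -258.65165708   44.        ] [ 565.94817592 -276.44076075   44.        ] [ 478.21902322 -267.54620891   44.        ] -5.789236412266284
jar [372.   1.  30.] [437.  67.  90.]
ring [434. -16.  30.] [524.  54.  88.]
salt [ 591. -189.   30.] [ 627. -147.   93.]
```

The line's middle is at about (485.5, -120) and its direction is -5°. The pin's centre is at about (478, -267.5), parallel to the line within about 1°, with about 148 mm to roll. I'll set the jaws along the pin with a moderate opening, so both tips sit on its crown.

```bash
cat >> h.py <<'E'
from scipy.spatial.transform import Rotation as Ro
def need(x,y,z,phi_y):
    """shift in tool axes (mm) + spin (deg) to TCP (x,y,z), tool y at world angle phi_y"""
    s=arm.read_state(); M=Ro.from_quat(s["ee_rot"]).as_matrix()
    sh=M.T@(np.array([x,y,z])-s["position"]); ph=np.degrees(np.arctan2(M[1,1],M[0,1]))
    sp=-((phi_y-ph+180)%360-180)
    print("t",round(s["clock"],2),"pos",s["position"].round(1),"yaw",round(ph,2),"F",s["contact_force"].round(1),"w",round(s["gripper_width"],1),"tilt",M[:,2].round(4),"need",sh.round(1),round(sp,1))
E
python3 -m jog '[[[-40,24,10,-10],[-90,54,25,-20],[-140,84,40,-30],[-190,114,55,-40],[-230,138,70,-50]]]' 40
python3 -c "
from h import *
need(477.2,-277.5,280,174.5)"
```

```text
clock: 0.72
position: [341.5, -415.4, 333.3]
ee_rot: [-0.532, 0.847, 0.001, 0.0]
contact_force: [0.0, -0.9, 0.4]
gripper_width: 39.9
t 0.72 pos [ 341.5 -415.4  333.3] yaw 154.28 F [ 0.  -0.9  0.4] w 39.9 tilt [-8.0e-04  2.2e-03 -1.0e+00] need [-183.1  -62.5   53.5] -20.2
```

```bash
python3 -m jog '[[[-46,-16,10,-7],[-92,-31,20,-14],[-138,-47,30,-20],[-183,-62,40,-20],[-183,-62,40,-20]]]'
python3 - <<'E'
from h import *
need(477.2,-277.5,246,174.5)
for n in("top","side"):
    im,d=arm.get_image(n); cv2.imwrite(f"pics/{n}1.png",im)
    if n=="side":cv2.imwrite("pics/side1c.png",cv2.resize(im[100:340,180:480],None,fx=2.5,fy=2.5))
E
```

```text
clock: 1.35
position: [478.4, -275.2, 292.3]
ee_rot: [-0.672, 0.74, 0.002, 0.0]
contact_force: [-1.4, 0.1, 0.1]
gripper_width: 40.0
t 1.35 pos [ 478.4 -275.2  292.3] yaw 174.52 F [-1.4  0.1  0.1] w 40.0 tilt [-0.0025  0.0029 -1.    ] need [ 2.6  0.8 46.3] 0.0
```

View pics/side1c.png

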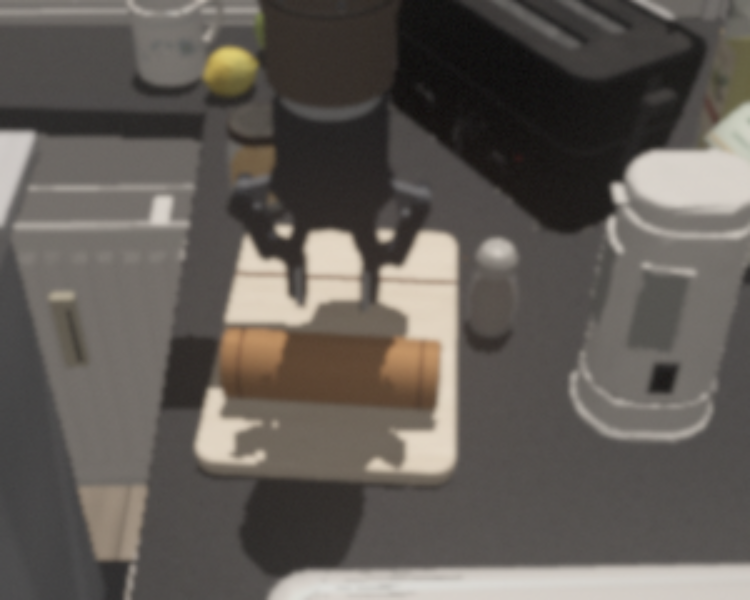

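View pics/top1.png

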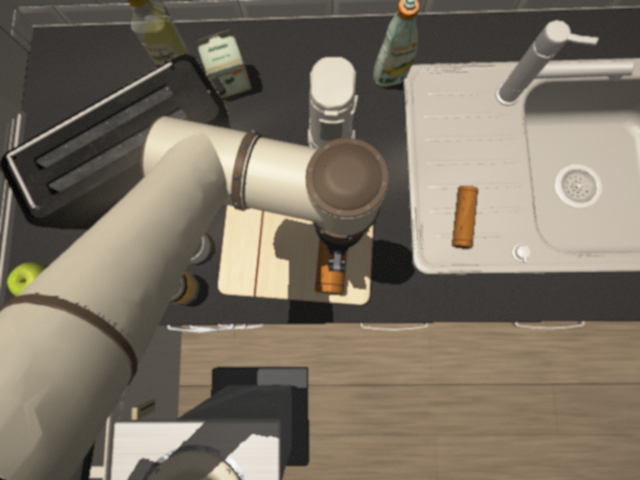

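The side view shows both fingertips, at crop (298,305) and (368,305), above the pin's length and lined up with it. Next I'll descend until I feel contact.

```bash
python3 -m jog '[[[3,1,20,0],[3,1,36,0],[3,1,42,0],[3,1,44,0],[3,1,44,0]]]'; python3 -c "
from h import *
need(477.2,-277.5,240,174.5)"
```

```text
clock: 2.08
position: [475.5, -279.8, 249.4]
ee_rot: [-0.671, 0.741, 0.001, 0.0]
contact_force: [-0.9, -0.3, -0.2]
gripper_width: 40.0
t 2.08 pos [ 475.5 -279.8  249.4] yaw 174.34 F [-0.9 -0.3 -0.2] w 40.0 tilt [-0.0015  0.0023 -1.    ] need [-2.5 -1.4  9.4] -0.2
```

```bash
python3 -m jog '[[[0,0,1,0],[0,0,2,0],[0,0,3,0],[0,0,4,0],[0,0,4,0]]]'; python3 -c "
from h import *
need(477.2,-277.5,240,174.5)"
```

```text
clock: 2.7
position: [475.5, -279.8, 245.2]
ee_rot: [-0.671, 0.741, 0.001, 0.0]
contact_force: [-0.4, -0.4, 0.1]
gripper_width: 40.2
t 2.7 pos [ 475.5 -279.8  245.2] yaw 174.34 F [-0.4 -0.4  0.1] w 40.2 tilt [-0.0017  0.0024 -1.    ] need [-2.5 -1.5  5.2] -0.2
```

```bash
python3 -m jog '[[[-2,0,1,0],[-2,0,2,0],[-2,0,3,0],[-2,0,3,0],[-2,0,3,0]]]'|grep -E "pos|force"; python3 -m jog '[[[0,0,0.5,0],[0,0,1,0],[0,0,1.5,0],[0,0,2,0],[0,0,2,0]]]'|grep -E "pos|force"
```

```text
position: [475.7, -278.1, 243.5]
contact_force: [-2.1, -1.1, 8.3]
position: [475.7, -278.5, 243.4]
contact_force: [-4.2, -0.1, 11.7]
```

Contact is at TCP z ≈ 243.4, with about 10 N of press. Now the first stroke, along tool -x (board +y).

```bash
python3 -m jog '[[[-5,0,2,0],[-14,0,2,0],[-24,0,2,0],[-33,0,2,0],[-36,0,2,0]]]'|grep -E "pos|force"; python3 - <<'E'
from h import *
need(477.2,-277.5,250,174.5)
im,d=arm.get_image("side"); cv2.imwrite("pics/side2.png",im); np.save("pics/side2d.npy",d)
cv2.imwrite("pics/side2c.png",cv2.resize(im[100:340,180:480],None,fx=2.5,fy=2.5))
E
```

```text
position: [479.2, -242.7, 243.7]
contact_force: [-4.8, 0.3, 14.9]
t 4.58 pos [ 479.2 -242.7  243.7] yaw 174.49 F [-4.8  0.3 14.9] w 39.8 tilt [-6.0e-04 -1.5e-03 -1.0e+00] need [34.8 -1.3 -6.3] -0.0
```

View pics/side2c.png

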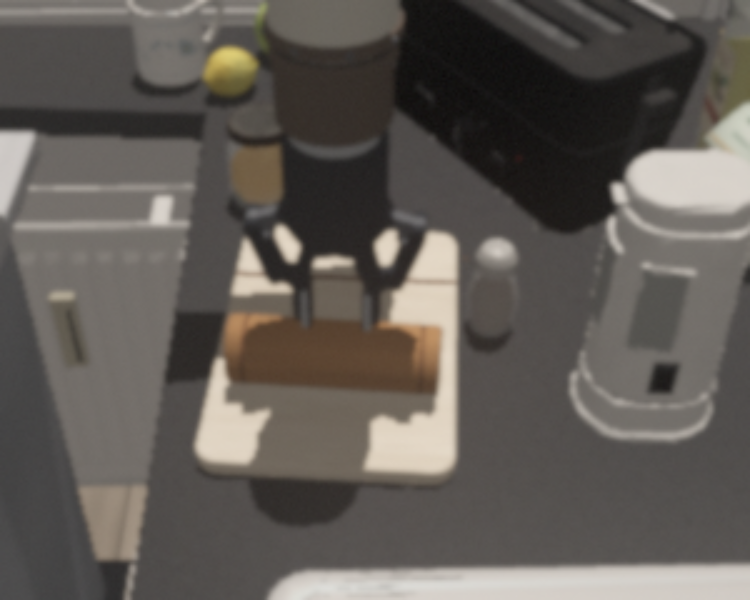

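The pin rolled under the tips (lower edge now at crop y≈388, from ≈405) and stayed parallel. I'll lift, then measure it in the side view by its lower tangent edge.

```bash
cat >> h.py <<'E'
LC=np.array([485.5,-119.9]); ld=np.radians(-5.0); LX=np.array([np.cos(ld),np.sin(ld)]); LY=np.array([-np.sin(ld),np.cos(ld)])
def side_pin(im,lo=150,hi=300,show=False):
    h=cv2.cvtColor(im,cv2.COLOR_BGR2HSV); m=cv2.inRange(h,(6,80,40),(20,255,255)); m[:lo]=0;m[hi:]=0;m[:,:250]=0;m[:,372:]=0
    c=biggest(m)[0]; k=np.zeros(m.shape,np.uint8); cv2.drawContours(k,[c],-1,255,-1)
    us=np.nonzero(k.any(0))[0]; u0,u1=us.min(),us.max(); us=np.arange(u0+8,u1-8)
    vb=np.array([np.nonzero(k[:,u])[0].max()+0.5 for u in us])
    q=np.polyfit(us,vb,1); r=vb-np.polyval(q,us); g=abs(r)<1.5; q=np.polyfit(us[g],vb[g],1)
    p=arm.camera_params("side"); C=-p["R"].T@p["t"]
    out=[]
    for u in (u0+8,u1-8):
        W=world("side",[u],[np.polyval(q,u)],44)[0]; dd=W-C; # elevation in the plane across pin
        e=np.arctan2(-dd[2],abs(dd[:2]@LY)); out.append(W[:2]+LY*28/np.sin(e))
    a,b=out; ang=np.degrees(np.arctan2(*(b-a)[::-1]))
    # along-axis ends at mid
    E=[world("side",[u],[np.polyval(q,u)-10],44)[0] for u in(u0,u1)]
    mid=(a+b)/2; return dict(ydist=round((mid-LC)@LY,1),ang_rel=round(ang+5.0,2),xmid=round(((E[0]+E[1])/2)[:2]@LX-LC@LX,1),box=(u0,u1,round(np.polyval(q,(u0+u1)/2),1)))
E
python3 -c "
from h import *
for i in(0,2): print(side_pin(cv2.imread(f'pics/side{i}.png')))
im=cv2.imread('pics/side0.png'); 
"
python3 -m jog '[[[0,0,-4,0],[0,0,-12,0],[0,0,-14,0],[0,0,-14,0],[0,0,-14,0]]]'|grep -E "pos|force"
python3 - <<'E'
from h import *
im,d=arm.get_image("side"); cv2.imwrite("pics/side3.png",im); print(side_pin(im)); need(480,-260,257,174.5)
im,d=arm.get_image("top"); cv2.imwrite("pics/top3.png",im)
b=pin_mask(im,d); 
if b: print(cv2.minAreaRect(b[0]))
E
```

```text
{'ydist': np.float64(-142.9), 'ang_rel': np.float64(-1.05), 'xmid': np.float64(1.5), 'box': (np.int64(269), np.int64(355), np.float64(260.6))}
{'ydist': np.float64(-125.7), 'ang_rel': np.float64(-1.05), 'xmid': np.float64(-0.1), 'box': (np.int64(269), np.int64(355), np.float64(254.4))}
position: [479.2, -242.5, 257.3]
contact_force: [0.3, -0.6, 0.5]
{'ydist': np.float64(-125.3), 'ang_rel': np.float64(-0.94), 'xmid': np.float64(-0.1), 'box': (np.int64(269), np.int64(355), np.float64(254.2))}
t 5.3 pos [ 479.2 -242.6  257.3] yaw 174.49 F [-0.4 -0.1  0.1] w 40.0 tilt [-0.0012 -0.0012 -1.    ] need [17.3 -2.5  0.3] -0.0
((321.02459716796875, 268.2295227050781), (28.337688446044922, 46.9880485534668), 5.19442892074585)
```

The first stroke moved the pin 17.5 mm for 35.5 mm of tip travel, as expected. Repeating.

```bash
python3 -m jog '[[[10,0,0,0],[19,0,2,0],[19,0,9,0],[19,0,13,0],[19,0,15,0]]]'|grep -E "pos|force"; python3 -m jog '[[[0,0,1,0],[0,0,1,0],[0,0,1,0],[0,0,1,0],[0,0,1,0]]]'|grep -E "pos|force"
```

```text
position: [477.3, -261.7, 243.1]
contact_force: [-4.6, -0.9, 13.4]
position: [477.2, -261.9, 243.2]
contact_force: [-3.1, -0.9, 7.6]
```

```bash
python3 -m jog '[[[-5,0,2,0],[-15,0,2,0],[-26,0,2,0],[-36,0,2,0],[-40,0,2,0]]]'|grep -E "pos|force";  python3 -m jog '[[[0,0,-4,0],[0,0,-12,0],[0,0,-14,0],[0,0,-14,0],[0,0,-14,0]]]'|grep -E "pos|force"
python3 - <<'E'
from h import *
im,d=arm.get_image("side"); cv2.imwrite("pics/side4.png",im); print(side_pin(im)); need(480,-242,243,174.5)
E
```

```text
position: [481.2, -221.8, 243.6]
contact_force: [-4.2, 0.4, 14.6]
position: [481.1, -221.8, 257.2]
contact_force: [-0.6, -0.3, 0.5]
{'ydist': np.float64(-105.2), 'ang_rel': np.float64(-1.13), 'xmid': np.float64(1.2), 'box': (np.int64(271), np.int64(356), np.float64(247.3))}
t 7.9 pos [ 481.1 -221.8  257.3] yaw 174.67 F [-0.3 -0.3 -0.1] w 39.8 tilt [-0.0025 -0.0044 -1.    ] need [20.1 -0.8 14.4] 0.2
```

```bash
python3 -m jog '[[[10,0,0,0],[20,0,2,0],[20,0,9,0],[20,0,13,0],[20,0,16,0]]]'|grep -E "pos|force"; python3 -m jog '[[[-5,0,2,0],[-15,0,2,0],[-26,0,2,0],[-36,0,2,0],[-40,0,2,0]]]'|grep -E "pos|force";  python3 -m jog '[[[0,0,-4,0],[0,0,-12,0],[0,0,-14,0],[0,0,-14,0],[0,0,-14,0]]]'|grep -E "pos|force"
python3 - <<'E'
from h import *
im,d=arm.get_image("side"); cv2.imwrite("pics/side5.png",im); print(side_pin(im)); need(480,-222,243,174.5)
E
```

```text
position: [479.2, -242.2, 242.6]
contact_force: [-7.5, -1.9, 20.0]
position: [483.0, -202.3, 243.6]
contact_force: [-5.8, 1.0, 18.9]
position: [483.0, -202.2, 257.1]
contact_force: [0.6, 0.1, 0.1]
{'ydist': np.float64(-85.0), 'ang_rel': np.float64(-1.01), 'xmid': np.float64(1.5), 'box': (np.int64(273), np.int64(356), np.float64(240.5))}
t 9.82 pos [ 483.  -202.2  257.2] yaw 174.85 F [-0.5  0.1 -0.4] w 39.9 tilt [-0.0039 -0.0078 -1.    ] need [19.9  1.1 14.3] 0.3
```

```bash
python3 -m jog '[[[10,0,0,0],[20,0,2,0],[20,0,9,0],[20,0,13,0],[20,0,15,0]]]'|grep -E "pos|force"; python3 -m jog '[[[-5,0,2,0],[-15,0,2,0],[-26,0,2,0],[-36,0,2,0],[-40,0,2,0]]]'|grep -E "pos|force";  python3 -m jog '[[[0,0,-4,0],[0,0,-12,0],[0,0,-14,0],[0,0,-14,0],[0,0,-14,0]]]'|grep -E "pos|force"
python3 - <<'E'
from h import *
im,d=arm.get_image("side"); cv2.imwrite("pics/side6.png",im); print(side_pin(im)); need(482,-202,243,174.5)
E
```

```text
position: [481.0, -222.4, 242.7]
contact_force: [-3.0, -0.4, 11.1]
position: [484.9, -182.4, 243.6]
contact_force: [-6.5, -0.3, 19.8]
position: [484.8, -182.3, 257.2]
contact_force: [-0.7, 0.5, -0.4]
{'ydist': np.float64(-64.2), 'ang_rel': np.float64(-0.88), 'xmid': np.float64(0.8), 'box': (np.int64(274), np.int64(356), np.float64(233.8))}
t 11.75 pos [ 484.8 -182.3  257.2] yaw 174.98 F [-0.1  0.1  1.4] w 40.1 tilt [-0.0046 -0.0102 -0.9999] need [19.7  1.  14.4] 0.5
```

```bash
python3 -m jog '[[[10,0,0,0],[20,0,2,0],[20,0,9,0],[20,0,13,0],[20,0,15,0]]]'|grep -E "pos|force"; python3 -m jog '[[[-5,0,2,0],[-15,0,2,0],[-26,0,2,0],[-36,0,2,0],[-40,0,2,0]]]'|grep -E "pos|force";  python3 -m jog '[[[0,0,-4,0],[0,0,-12,0],[0,0,-14,0],[0,0,-14,0],[0,0,-14,0]]]'|grep -E "pos|force"
python3 - <<'E'
from h import *
im,d=arm.get_image("side"); cv2.imwrite("pics/side7.png",im); print(side_pin(im)); need(484,-182,243,174.5)
cv2.imwrite("pics/side7c.png",cv2.resize(im[100:340,180:480],None,fx=2.5,fy=2.5))
im,d=arm.get_image("top"); cv2.imwrite("pics/top7.png",im)
E
```

```text
position: [482.9, -202.5, 242.5]
contact_force: [-2.9, -1.6, 10.5]
position: [486.7, -162.5, 243.6]
contact_force: [-6.8, 1.1, 21.1]
position: [486.7, -162.3, 257.1]
contact_force: [-0.8, -0.3, 0.3]
{'ydist': np.float64(-43.7), 'ang_rel': np.float64(-0.79), 'xmid': np.float64(1.2), 'box': (np.int64(276), np.int64(356), np.float64(227.4))}
t 13.68 pos [ 486.7 -162.3  257.1] yaw 175.12 F [-0.2  0.6 -1. ] w 39.8 tilt [-0.0049 -0.0125 -0.9999] need [19.7  0.9 14.4] 0.6
```

View pics/side7c.png

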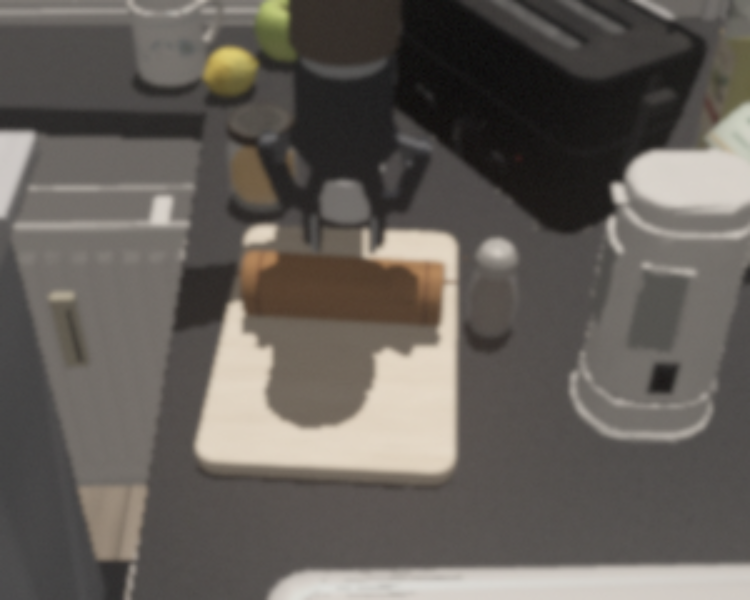

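View pics/top7.png

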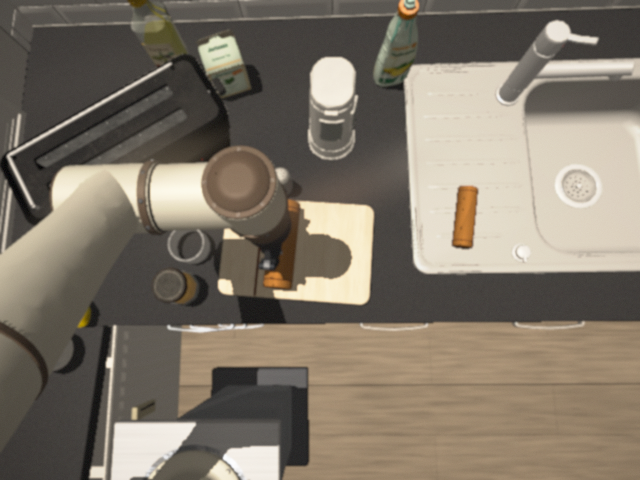

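The pin (crop (243..443, 250..325)) is still parallel to the line, and the bystanders haven't moved. I'll measure the line in the side view to reconcile the remaining distance.

```bash
python3 - <<'E'
from h import *
im=cv2.imread("pics/side0.png"); g=cv2.cvtColor(im,cv2.COLOR_BGR2GRAY).astype(float)
P=[]
for u in range(284,356):
    seg=g[200:222,u]; w=np.clip(np.median(seg)-10-seg,0,None); w[0]=w[-1]=0
    i=w.argmax(); ww=np.zeros_like(w); ww[max(0,i-2):i+3]=w[max(0,i-2):i+3]
    if ww.sum()>5: P.append((u,200+(ww*np.arange(22)).sum()/ww.sum()))
P=np.array(P); q=np.polyfit(P[:,0],P[:,1],1); r=P[:,1]-np.polyval(q,P[:,0]); P=P[abs(r)<1]; q=np.polyfit(P[:,0],P[:,1],1)
W=world("side",[275,362],np.polyval(q,[275,362]),16); print(len(P),q,W, "rel line y:",(W[:,:2]-LC)@LY)
# initial pin from depth: fit in board frame, both cameras
for n,i in(("side",0),("side",3),("side",7),("top",0)):
    pass
d=np.load("pics/side0d.npy"); im=cv2.imread("pics/side0.png")
h=cv2.cvtColor(im,cv2.COLOR_BGR2HSV); m=cv2.inRange(h,(6,80,40),(20,255,255)); v,u=np.nonzero((m>0)&(d>0)); k=(v>225)&(v<265)&(u>275)&(u<350); v,u=v[k],u[k]
from scipy.optimize import least_squares
for n,v,u,d in(("side",v,u,d),):
    W=world(n,u,v,depth=d[v,u]); Y=(W[:,:2]-LC)@LY; Z=W[:,2]
    f=least_squares(lambda p:np.hypot(Y-p[0],Z-p[1])-28,[-145,44],loss="soft_l1"); print(n,"depth circle",f.x)
d=np.load("pics/top0d.npy"); im=cv2.imread("pics/top0.png"); c,mk=pin_mask(im,d); mk=cv2.erode(mk,np.ones((5,5))); v,u=np.nonzero((mk>0)&(d>0)); W=world("top",u,v,depth=d[v,u]); Y=(W[:,:2]-LC)@LY; Z=W[:,2]
f=least_squares(lambda p:np.hypot(Y-p[0],Z-p[1])-28,[-145,44],loss="soft_l1"); print("top depth circle",f.x)
E
```

```text
72 [4.47295510e-02 1.96516146e+02] [[ 389.43320673 -108.88310903   16.        ]
 [ 586.09370748 -125.99870973   16.        ]] rel line y: [2.60219565 2.69181699]
side depth circle [-145.38003176   43.78285493]
top depth circle [-147.94810267   43.89318718]
```

Both views agree once the line is referenced: the pin started 148 mm from the line, so about 48.5 mm remains. I'll do another full stroke, then finer ones.

```bash
python3 -m jog '[[[10,0,0,0],[17,0,2,0],[17,0,9,0],[17,0,13,0],[17,0,15,0]]]'|grep -E "pos|force"; python3 -m jog '[[[-5,0,2,0],[-15,0,2,0],[-26,0,2,0],[-36,0,2,0],[-40,0,2,0]]]'|grep -E "pos|force";  python3 -m jog '[[[0,0,-4,0],[0,0,-12,0],[0,0,-14,0],[0,0,-14,0],[0,0,-14,0]]]'|grep -E "pos|force"
python3 - <<'E'
from h import *
im,d=arm.get_image("side"); cv2.imwrite("pics/side8.png",im); print(side_pin(im)); need(484,-182,243,174.5)
E
```

```text
position: [485.2, -179.6, 243.0]
contact_force: [-4.6, -2.2, 12.8]
position: [488.9, -139.5, 243.5]
contact_force: [-4.6, -0.0, 20.3]
position: [488.9, -139.4, 257.1]
contact_force: [-0.8, 0.2, 0.6]
{'ydist': np.float64(-23.6), 'ang_rel': np.float64(-1.01), 'xmid': np.float64(1.7), 'box': (np.int64(278), np.int64(356), np.float64(221.3))}
t 15.65 pos [ 488.9 -139.4  257.1] yaw 175.26 F [-0.7 -0.4  0.1] w 39.8 tilt [-0.0051 -0.0151 -0.9999] need [42.7  1.3 14.8] 0.8
```

```bash
python3 -m jog '[[[10,0,0,0],[18,0,2,0],[18,0,9,0],[18,0,13,0],[18,0,15,0]]]'|grep -E "pos|force"; python3 -m jog '[[[-5,0,2,0],[-15,0,2,0],[-25,0,2,0],[-33,0,2,0],[-36,0,2,0]]]'|grep -E "pos|force";  python3 -m jog '[[[0,0,-4,0],[0,0,-12,0],[0,0,-14,0],[0,0,-14,0],[0,0,-14,0]]]'|grep -E "pos|force"
python3 - <<'E'
from h import *
im,d=arm.get_image("side"); cv2.imwrite("pics/side9.png",im); print(side_pin(im)); need(484,-182,243,174.5)
cv2.imwrite("pics/side9c.png",cv2.resize(im[100:340,180:480],None,fx=2.5,fy=2.5))
E
```

```text
position: [487.3, -157.8, 243.2]
contact_force: [-5.7, -0.3, 15.7]
position: [490.6, -121.7, 243.5]
contact_force: [-5.7, 1.0, 19.4]
position: [490.6, -121.5, 257.1]
contact_force: [-0.0, 0.8, 0.4]
{'ydist': np.float64(-5.5), 'ang_rel': np.float64(-1.04), 'xmid': np.float64(2.5), 'box': (np.int64(279), np.int64(357), np.float64(216.0))}
t 17.57 pos [ 490.6 -121.5  257.1] yaw 175.4 F [ 0.2 -0.8  1. ] w 40.3 tilt [-0.0054 -0.0176 -0.9998] need [60.6  1.7 15.2] 0.9
```

View pics/side9c.png

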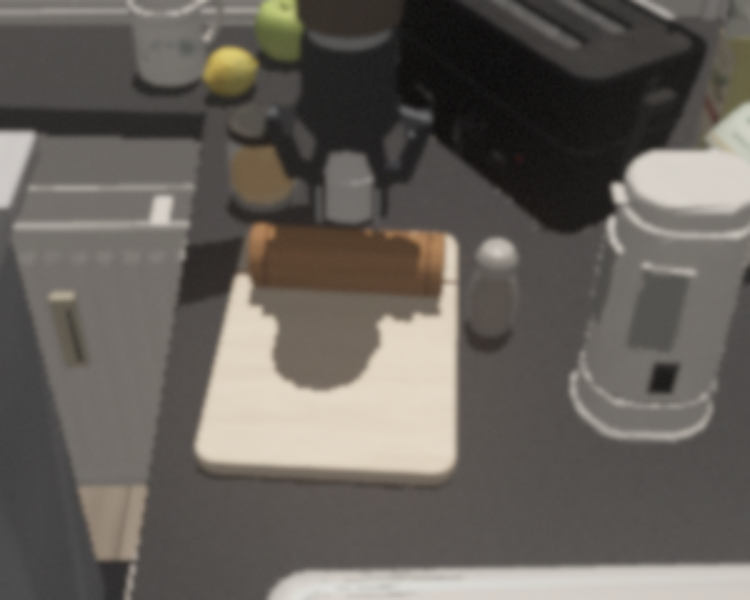

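About 10 mm remains. The line's right end shows at crop (452,283), just at the near side of the pin. One short 20 mm stroke should do it.

```bash
python3 -m jog '[[[6,0,0,0],[11,0,2,0],[11,0,9,0],[11,0,13,0],[11,0,15,0]]]'|grep -E "pos|force"; python3 -m jog '[[[-3,0,2,0],[-9,0,2,0],[-15,0,2,0],[-19,0,2,0],[-20,0,2,0]]]'|grep -E "pos|force";  python3 -m jog '[[[0,0,-4,0],[0,0,-14,0],[0,0,-40,0],[0,0,-80,0],[0,0,-120,0]]]'|grep -E "pos|force"
python3 - <<'E'
from h import *
im,d=arm.get_image("side"); cv2.imwrite("pics/side10.png",im); print(side_pin(im)); need(440,-400,420,174.5)
cv2.imwrite("pics/side10c.png",cv2.resize(im[100:340,180:480],None,fx=2.5,fy=2.5))
E
```

```text
position: [489.6, -132.9, 243.7]
contact_force: [-7.3, 1.5, 20.6]
position: [491.4, -112.9, 243.6]
contact_force: [-5.4, 1.4, 16.6]
position: [492.0, -110.5, 364.7]
contact_force: [0.7, -0.3, -0.9]
{'ydist': np.float64(4.2), 'ang_rel': np.float64(-1.0), 'xmid': np.float64(3.9), 'box': (np.int64(280), np.int64(358), np.float64(213.2))}
t 19.5 pos [ 493.5 -110.6  370.7] yaw 175.64 F [ 2.2 -0.4  4.5] w 39.8 tilt [ 0.0051 -0.0215 -0.9998] need [293.7  31.  -43.3] 1.1
```

Now I'll move the arm away so the top camera sees the pin and line.

```bash
python3 -m jog '[[[40,5,-20,0],[100,12,-40,0],[160,18,-40,0],[220,24,-40,0],[280,30,-40,0]]]'|grep -E "pos|force"; python3 - <<'E'
from h import *
im,d=arm.get_image("top"); cv2.imwrite("pics/top11.png",im); np.save("pics/top11d.npy",d)
b=pin_mask(im,d); print(cv2.minAreaRect(b[0])); m1,m2,cc=pin_axis("top",b[0]); dv=m2-m1
print("pin",cc,"rel line x,y",(cc[:2]-LC)@LX,(cc[:2]-LC)@LY,"ang",np.degrees(np.arctan2(dv[1],dv[0]))+5)
from scipy.optimize import least_squares
mk=cv2.erode(b[1],np.ones((5,5))); v,u=np.nonzero((mk>0)&(d>0)); W=world("top",u,v,depth=d[v,u]); Y=(W[:,:2]-LC)@LY; Z=W[:,2]
print(least_squares(lambda p:np.hypot(Y-p[0],Z-p[1])-28,[0,44],loss="soft_l1").x)
cv2.imwrite("pics/crop11.png",cv2.resize(im[170:320,140:390],None,fx=3.2,fy=3.2,interpolation=cv2.INTER_CUBIC))
im,d=arm.get_image("side"); cv2.imwrite("pics/side11.png",im); print(side_pin(im)); need(480,-400,400,174.5)
h=cv2.cvtColor(im,cv2.COLOR_BGR2HSV); m=cv2.inRange(h,(6,80,40),(20,255,255)); v,u=np.nonzero((m>0)&(d>0)); k=(v>180)&(v<216)&(u>285)&(u<352); v,u=v[k],u[k]
W=world("side",u,v,depth=d[v,u]); Y=(W[:,:2]-LC)@LY-2.65; Z=W[:,2]
print("side",least_squares(lambda p:np.hypot(Y-p[0],Z-p[1])-28,[0,44],loss="soft_l1").x)
E
```

```text
position: [441.5, -388.3, 416.4]
contact_force: [1.0, 0.8, 0.3]Traceback (most recent call last):
  File "<stdin>", line 3, in <module>
TypeError: 'NoneType' object is not subscriptable
```

View pics/top11.png

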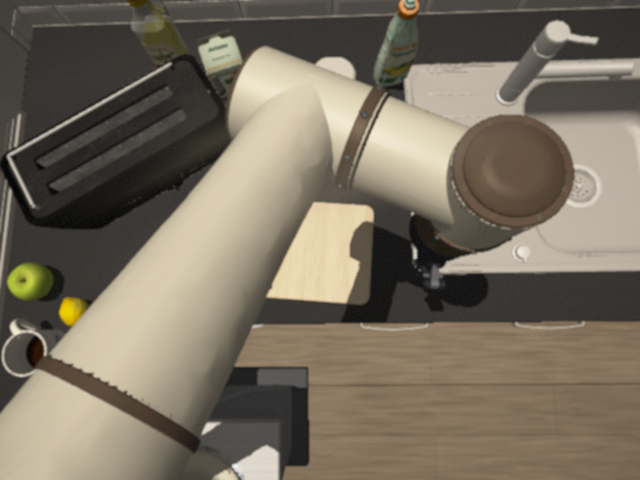

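The arm still hides the pin from above, so I'll retreat towards the start pose.

```bash
python3 -c "
from h import *
need(170,-590,430,130)"
```

```text
t 20.18 pos [ 440.3 -393.7  416. ] yaw 175.35 F [ 2.2 -3.7  1.7] w 39.8 tilt [ 0.0042 -0.024  -0.9997] need [217.9 253.4 -10.4] 45.3
```

```bash
python3 -m jog '[[[40,40,-10,9],[80,80,-10,18],[120,120,-10,27],[160,165,-10,36],[195,205,-10,45]]]'|grep -E "pos|force";  python3 -m jog '[[[20,20,0,0],[40,30,0,0],[40,30,0,0],[40,30,0,0],[40,30,0,0]]]'|grep -E "pos|force"; python3 - <<'E'
from h import *
im,d=arm.get_image("top"); cv2.imwrite("pics/top12.png",im); np.save("pics/top12d.npy",d)
cv2.imwrite("pics/crop12.png",cv2.resize(im[170:320,140:390],None,fx=3.2,fy=3.2,interpolation=cv2.INTER_CUBIC))
from scipy.optimize import least_squares
b=pin_mask(im,d)
if b:
    print(cv2.minAreaRect(b[0])); m1,m2,cc=pin_axis("top",b[0]); dv=m2-m1
    print("pin",cc,"rel line x,y",(cc[:2]-LC)@LX,(cc[:2]-LC)@LY,"ang",np.degrees(np.arctan2(dv[1],dv[0]))+5)
    mk=cv2.erode(b[1],np.ones((5,5))); v,u=np.nonzero((mk>0)&(d>0)); W=world("top",u,v,depth=d[v,u]); Y=(W[:,:2]-LC)@LY; Z=W[:,2]
    print(least_squares(lambda p:np.hypot(Y-p[0],Z-p[1])-28,[0,44],loss="soft_l1").x)
im,d=arm.get_image("side"); cv2.imwrite("pics/side12.png",im); print(side_pin(im)); need(480,-400,400,174.5)
cv2.imwrite("pics/side12c.png",cv2.resize(im[100:340,180:480],None,fx=2.5,fy=2.5))
h=cv2.cvtColor(im,cv2.COLOR_BGR2HSV); m=cv2.inRange(h,(6,80,40),(20,255,255)); v,u=np.nonzero((m>0)&(d>0)); k=(v>180)&(v<216)&(u>285)&(u<352); v,u=v[k],u[k]
W=world("side",u,v,depth=d[v,u]); Y=(W[:,:2]-LC)@LY-2.65; Z=W[:,2]
print("side",least_squares(lambda p:np.hypot(Y-p[0],Z-p[1])-28,[0,44],loss="soft_l1").x)
E
```

```text
position: [218.3, -572.2, 429.1]
contact_force: [-0.3, -1.1, 0.6]
position: [169.4, -574.8, 428.9]
contact_force: [0.6, 0.5, -1.1]
((257.34613037109375, 241.23080444335938), (27.287641525268555, 89.42903900146484), 7.125016689300537)
pin [ 493.18608228 -120.96096312   44.        ] rel line x,y 7.749303442820417 -0.38703962029203 ang -1.3602580819940142
[-0.54141155 43.78799316]
{'ydist': np.float64(4.3), 'ang_rel': np.float64(-1.12), 'xmid': np.float64(3.9), 'box': (np.int64(280), np.int64(358), np.float64(213.2))}
t 21.52 pos [ 169.3 -574.8  428.9] yaw 130.11 F [ 0.3 -0.1  0.1] w 40.0 tilt [ 0.0041 -0.0237 -0.9997] need [-350.6  -65.9   26.1] -44.4
side [-0.5545677  43.81535466]
```

View pics/crop12.png

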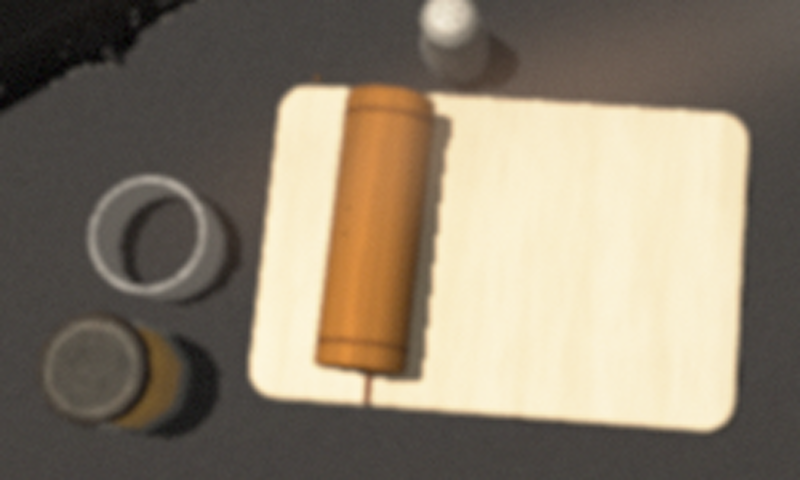

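View pics/side12c.png

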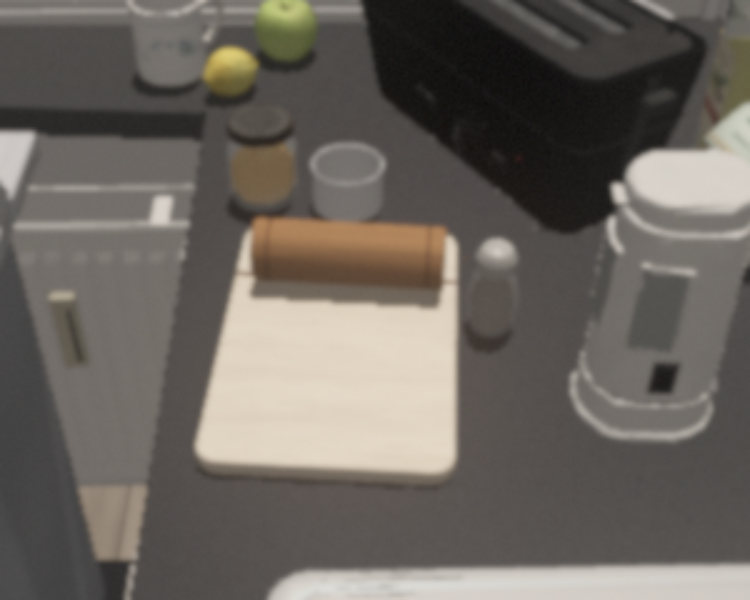

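The pin lies on the line: -0.5 mm across, about 8 mm along and about 1.2° (0.02 rad) off parallel. The line's near end comes out at the middle of the pin, at crop (368,390). The ring, jar and shaker are at the same pixels as at the start, and the arm is clear. I'm handing in.

```bash
python3 -c "
from bench import arm
print(arm.job_done())"
```

```text
the job is handed in; nothing more can be done
None
```

The larger rolling pin now lies along the dark line, and I handed the job in at about 21.5 s of the 54 s allowed. `job_done()` gives no verdict, so the figures below are from my own last checks.

**What I did:** I rolled it with both fingertips on top, jaws along the pin, in eight strokes of 20–40 mm at about 10–20 N. It travelled about 147 mm, which is roughly 5.2 rad of turning, so it went well past half over. I then lifted off and moved the arm away.

**Last checks:**
- **Pin position:** it is about 0.5 mm short of the line across it, with the depth fits from both cameras agreeing. Along the line it is 4–8 mm from the middle, and its axis is 43.8 mm above the worktop, so it rests on the board.
- **Angle:** it is about 1.1–1.4° (0.02 rad) off parallel.
- **Other items:** the jar, ring cutter and shaker show at the same places in the pictures as at the start. The arm is clear and the force reads about zero.

**One disagreement:** the simple edge measurement in the side view read +4.3 mm, or about +1.7 mm once I referenced it to the line in that view. It read about 2.5 mm too far along from the start, so I relied on the other measurements. Either way it is well inside 12 mm.

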